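# Hang and lock a jar shelf on slotted uprights

## Task

Pick the blue jar-shelf bracket up off the steel bench, hook both its claws into the slots of the grey slotted rack, and press it down against the yellow sprung pad until the red spring catch snaps out over its top edge and locks it. The strips are set at a different height each time, so feel for the slots gently, never force the bracket against the rack, and leave everything else on the bench where it stands.

Things in the scene. Friction and masses are not known exactly. Their poses are not given: they have to be found in the camera images.
- bracket: Loose blue jar-shelf bracket, 0.3 to 0.55 kg, standing upright on the bench at left or right. Origin: bottom middle of its flat back; x out of the back (into the rack when hung), y across, z up. Sizes in mm: back plate x -6..0, y -50..50, z 0..90; shelf with 16 high rim x -80..0, y -50..50; central web 10 thick. When locked its origin is 76 below the slots' lower edge (up to 3 higher).
- handle (a point): Middle of the black rubber grip on top of the bracket: a block 36 long (bracket x), 14 wide (bracket y) and 34 high, its top 17 above this point. It lies at (-40, 0, 95) mm in the bracket's frame. Grasp it from above with the fingers closing along the bracket's y.
- claws (a point): Midway between the two steel claws, at their tips: (12.5, 0, 73) mm in the bracket's frame. The claws stick out of the back at bracket y = -40 and +40, each 6 mm wide: a neck 8 high (z 76..84) from the back to x = 6.5, then a hook x 6.5..12.5 from z 84 down to z 62 (14 below the neck). The point is at mid height of the hooks.
- rack: Grey slotted rack fixed to the bench, rigid. Origin: at bench height in the middle of the front plane of its two strips; x into the rack, away from the robot, y across, z up. Sizes in mm: base plate x -30..120, y -100..100, 18 high. Strips: aluminium, 4 thick (x 0..4), 32 wide, centred at y = -40 and +40, each with one slot 11 wide and 26 high, open behind for 20.
- slots_mean (a point): Where the middle of the slots would be at the mean setting: (0, 0, 168) mm in the rack's frame. The real slots, both alike, are anywhere from 18 mm lower to 18 mm higher: not measured. Claws (22 high) enter within 2 mm of the slots' middle height. With claws only touching the strips the bracket's origin is at rack x = -12.5; hooked in, at -2.5..0. Strips reach 58 above the slots' lower edge.
- catch (a joint): Red sprung catch, 24 wide, midway between the strips, 17 to 25 mm above the slots' lower edge. Value in m: 0 = out (7 mm proud of the strips), up to 0.009 as pushed in. The bracket's back pushes it in (4 to 7 N) when the claws go in; it drags while the bracket is pressed down, then snaps out to 0 over the back plate's top edge: locked. From hooked in that takes 11 to 15 mm of downward travel; the claws bottom hard 3 mm further on.
- lift_pad (a joint): Yellow sprung pad, 30 wide, sticking out 16 mm between the strips, its top 64 mm below the slots' lower edge; the bracket's back plate comes down on it. Value in m: 0 = up, growing as it is pressed down (5.6 N at first, about 9 N when the catch locks). It pushes the bracket back up unless the catch holds it. With the drag, the press takes about 7 to 15 N beyond the weight.
- caddy: Bystander: open white plastic box, 100 x 100 x 50 mm; origin under its centre.
- jar: Bystander: amber jar with yellow lid, 64 dia x 85 mm.
- beaker: Bystander: glass beaker, 64 dia x 80 mm.
- bowl: Bystander: steel bowl, 120 dia x 45 mm.
- spatula: Bystander: steel spatula, 160 mm long, lying flat.
- vial: Bystander: small vial with red cap, 28 dia x 60 mm.
- jar2: Bystander: clear jar with white lid, 56 dia x 70 mm.

How it is judged:
By the outcome, as a careful person would: the job done as asked, in the order asked, and still so for the second after the job is handed in, with the robot touching nothing.
It also fails if it takes over 61 s, if anything falls off the work surface, if the arm or the gripper's body presses on something with over 40 N, if the wrist force passes 120 N, or if a joint passes its speed limit or range.

## Robot

A 6-joint arm with a two-finger parallel gripper is mounted at the origin on the work surface. World frame = base frame: x ahead of the robot, y to its left, z up, the work surface at z = 0. Lengths are in mm, angles in degrees, forces in N, time in s.
With the tool pointing down it reaches from about 325 to 925 mm from the base axis. Payload 3.1 kg.
Tool frame: the origin (TCP) lies at the very end of the fingers, on their centre line; the grasp point (between the pads) lies grasp_offset behind it (grasp_offset is the distance from the TCP to the grasp point, in mm); z points along the fingers, x is the direction in which the jaws open and shut, and the axes are right-handed (so a half turn about z gives the same grasp; the last joint's range is limited). The gripper opens to 85 mm and grips with 20 to 120 N. Pads are 22 mm wide; open, the fingers measure 114 mm over their backs; the gripper's body (76 mm by 85 mm) begins 54 mm behind the grasp point. The pads swing forward as they close: fully open they stand 13 mm farther back than shut.
Start: joints at [-80.741, 12.427, 92.441, -0, 75.132, -6.429], TCP at [169.016, -601.725, 231.3] pointing down, gripper open.
Joint ranges: [-157.48, 157.48], [-44.54, 120.13], [17.64, 146.25], [-64.5, 244.5], [7.68, 150.69], [-147.95, 147.95]. Speed limits (degrees/s): [159.86, 159.86, 180, 180, 180, 180].

## Interface

Orientations are given as [roll, pitch, yaw] about the fixed x, y, z axes, in that order (R = Rz(yaw) Ry(pitch) Rx(roll)).
In Python, from station import * gives the robot as it stands. Calls block until the motion is done:
- goto(position, orientation): joint-space move of the TCP to a pose.
- move_l(position, attitude=None, speed=150): straight line of the TCP; attitude=None keeps the orientation; speed is the mean speed in mm/s.
- move_j(angles): joint-space move.
- grip(opening, squeeze=None): finger opening in mm; squeeze is the grip in N (None keeps the last); returns when the fingers have stopped.
- wait(seconds).
- solve_ik(position, orientation): joint angles nearest the present ones, or None.
- get_obs(): the state.
- get_image(name): name is "scene" or "top" or "wrist"; returns the picture (480x640x3 uint8, red, green, blue); there is no depth.
- get_calibration(name): a dict with "fx", "fy", "cx", "cy" (pixels), "D" ([k1, k2, p1, p2, k3] as OpenCV has them; the pictures are not rectified), "R" (3x3) and "t" (3): a world point X has camera coordinates R X + t; the wrist camera has in their place "mount" (4x4, takes a point from camera to tool coordinates, whose origin is the TCP and whose axes are the tool frame's). Camera axes: x right, y down, z forward; pixel columns grow to the right and rows downward; lengths in mm; the calibration is good to about 2 mm. A picture is of the moment at which its call begins: read the wrist's pose just before it. get_calibration takes no time and is no camera call.
A pose or a line that the arm cannot do raises Unreachable and nothing moves.
- sign_off(): hands the job in, once; it reports no verdict.
Trained networks look in the newest picture that a camera, given by its name, has taken for a name from the list of things; names that differ only in an ending like _2 or _b are one class to them, and where a whole thing is asked for, a point or a joint stands for the part that bears it (a point fixed in the world has none). Each returns a list of dicts, best first, with "score" (0 to 1); they miss things now and then, are a little off and sometimes report something else, mostly with a low value. They report only what shows in the picture. A call takes as long as a camera call.
- spot_in(name, camera): "extent" ([centre column, centre row, width, height] in pixels, round what is visible of it).
- regions_of(name, camera): "region" (480x640 bool, what is visible of it) and "extent" ([centre column, centre row, width, height] in pixels, round what is visible of it).
The state is a dict: "t": time; "joint_pos": joint angles; "qvel": joint speeds; "effort": joint torques, N m; "tcp_pos": TCP position; "ee_rot": TCP orientation; "wrist_force": force on the tool from outside, world axes, zero at the start; "moment": the same for the moment, N m; "grip_width": finger opening in mm.
Only numpy, scipy, OpenCV 4.12 (cv2) and the standard library are available. Lean on these libraries where they do the work, as an engineer would, in place of code of your own. Each camera call takes 0.05 s, during which the arm holds its last target.

## Working session

There is one attempt and no reset: what is moved stays moved. The work goes in short steps, each a Python script; the robot and the scene stay as the last script left them, time stands still between calls to the robot, and variables do not carry over. Pictures are saved under pics/ and viewed, and the job is handed in when it is done.

```bash
mkdir -p pics; ls; python3 - <<'E'
from station import *
import cv2
for n in ("scene","top","wrist"):
    im=get_image(n); cv2.imwrite(f"pics/a_{n}.png",im[:,:,::-1])
    c=get_calibration(n); print(n,c)
    if n!="wrist":
        for o in ("bracket","rack","handle","lift_pad","catch","claws"):
            try: print(o,[(round(d["score"],2),[round(float(v)) for v in d["extent"]]) for d in spot_in(o,n)[:2]])
            except Exception as e: print(o,e)
o=get_obs(); print(o)
E
```

```text
pics
scene {'fx': 534.5915305900611, 'fy': 534.5915305900611, 'cx': 320.5931740894075, 'cy': 236.1834452188151, 'D': array([0.04091139, 0.        , 0.        , 0.        , 0.        ]), 'R': array([[ 0.17101861,  0.98526373,  0.00283262],
       [ 0.62903947, -0.10697278, -0.76997803],
       [-0.75832841,  0.1334624 , -0.63806411]]), 't': array([ -91.27268023, -204.81003328, 1753.2800164 ])}
bracket [(0.68, [409, 242, 47, 45]), (0.61, [221, 288, 54, 49])]
rack [(0.84, [354, 307, 99, 120])]
handle [(0.64, [410, 243, 45, 49])]
lift_pad [(0.48, [351, 287, 14, 3])]
catch [(0.37, [220, 290, 50, 51])]
claws [(0.97, [410, 240, 47, 47])]
top {'fx': 444.4464125670469, 'fy': 444.4464125670469, 'cx': 324.9157738679642, 'cy': 235.6130185245479, 'D': array([-0.0715769,  0.       ,  0.       ,  0.       ,  0.       ]), 'R': array([[-0.02960691, -0.99941567,  0.01708049],
       [-0.99749699,  0.0284437 , -0.06473572],
       [ 0.06421206, -0.01895436, -0.99775625]]), 't': array([ -10.13242379,  505.7760374 , 1231.17447651])}
bracket []
rack [(0.88, [297, 169, 69, 58])]
handle [(0.87, [223, 263, 4
[... 605 characters left out ...]
00000000e+00,
         1.00000000e+00]])}
{'t': 0.75, 'joint_pos': array([-8.07422287e+01,  1.24244037e+01,  9.24380494e+01, -1.53525504e-03,
        7.51323582e+01, -6.42726152e+00]), 'qvel': array([ 0.00493504,  0.09620403, -0.06350345, -0.00563777, -0.01189109,
       -0.0247719 ]), 'effort': array([-4.29054480e-04, -3.96794164e+01, -3.04205167e+01, -1.65417009e-04,
        5.58070988e-04,  7.55780931e-07]), 'tcp_pos': array([ 169.00184632, -601.75630047,  231.36037228]), 'ee_rot': array([ 1.79997945e+02, -4.98999862e-03, -7.43145733e+01]), 'wrist_force': array([0.36207987, 1.51795452, 0.77062562]), 'moment': array([ 0.04507258, -0.07145365,  0.00847973]), 'grip_width': 85.29910502330806}
```

View pics/a_scene.png

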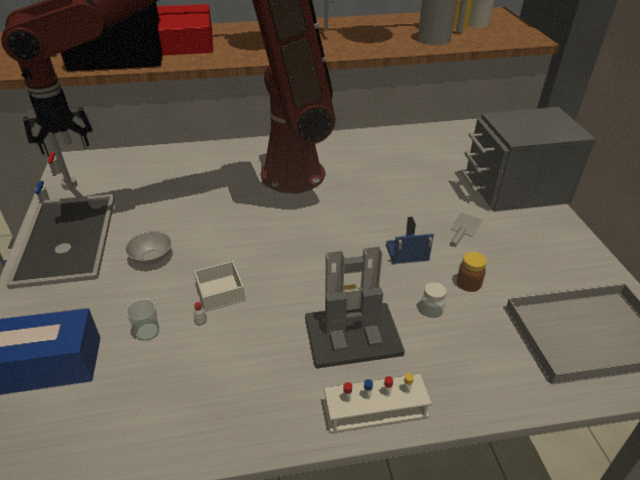

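View pics/a_top.png

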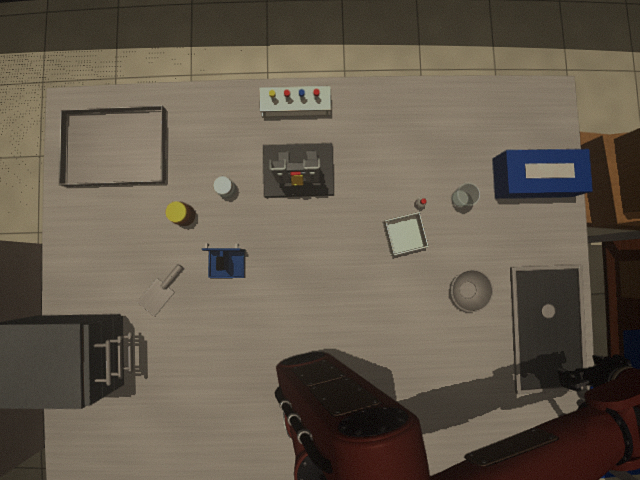

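The scene picture shows the rack at about (353,305) and the bracket at (409,245). In the top picture the rack is at (298,170) and the bracket at (226,262), with its claws pointing up the picture (+x).

```bash
cat > h.py <<'E'
import numpy as np, cv2
from scipy.spatial.transform import Rotation as Ro
def KD(c): return np.array([[c["fx"],0,c["cx"]],[0,c["fy"],c["cy"]],[0,0,1]]),np.array(c["D"],float)
def ext(c,obs=None):
    if "R" in c: return np.array(c["R"]),np.array(c["t"])
    T=np.eye(4);T[:3,:3]=Ro.from_euler("xyz",obs["ee_rot"],degrees=True).as_matrix();T[:3,3]=obs["tcp_pos"]
    M=np.linalg.inv(T@np.array(c["mount"])); return M[:3,:3],M[:3,3]
def pix2z(c,px,z,obs=None):
    K,D=KD(c);R,t=ext(c,obs)
    u=cv2.undistortPoints(np.array(px,float).reshape(-1,1,2),K,D).reshape(-1,2)
    d=np.c_[u,np.ones(len(u))]@R; o=-R.T@t
    return o+d*((z-o[2])/d[:,2])[:,None]
def proj(c,X,obs=None):
    K,D=KD(c);R,t=ext(c,obs)
    return cv2.projectPoints(np.array(X,float).reshape(-1,1,3),cv2.Rodrigues(R)[0],t,K,D)[0].reshape(-1,2)
E
python3 - <<'E'
from station import *
from h import *
a=cv2.imread("pics/a_top.png"); 
cv2.imwrite("pics/c1.png",np.hstack([cv2.resize(a[230:290,190:260],None,fx=5.5,fy=5.5,interpolation=2),cv2.resize(a[140:200,260:340],None,fx=5,fy=5.5,interpolation=2)]))
b=cv2.imread("pics/a_scene.png")
cv2.imwrite("pics/c2.png",cv2.resize(b[200:370,300:450],None,fx=3.5,fy=3.5,interpolation=2))
c=get_calibration("top")
print(pix2z(c,[[209,278],[245,277]],0)); print(pix2z(c,[[204,247],[238,245]],84))
print(pix2z(c,[[264,196],[333,194],[264,144],[333,143]],18))
E
```

```text
[[395.52520655 306.37856027   0.        ]
 [395.57644087 204.19055363   0.        ]]
[[479.81146485 297.99976098  84.        ]
 [482.57296287 207.44615539  84.        ]]
[[621.91455646 143.55927741  18.        ]
 [622.21469565 -51.1036105   18.        ]
 [771.44191478 140.89139831  18.        ]
 [769.10300473 -55.68612282  18.        ]]
```

View pics/c1.png

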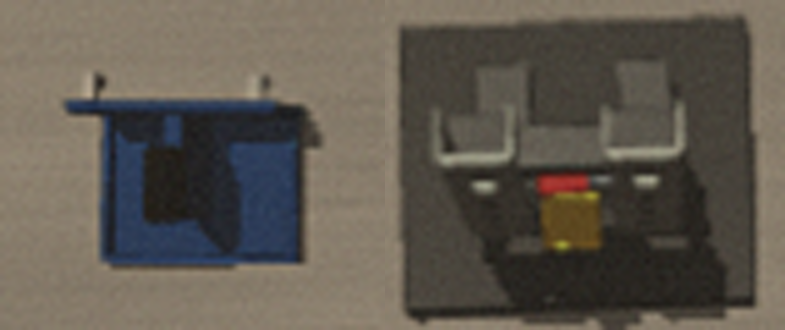

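View pics/c2.png

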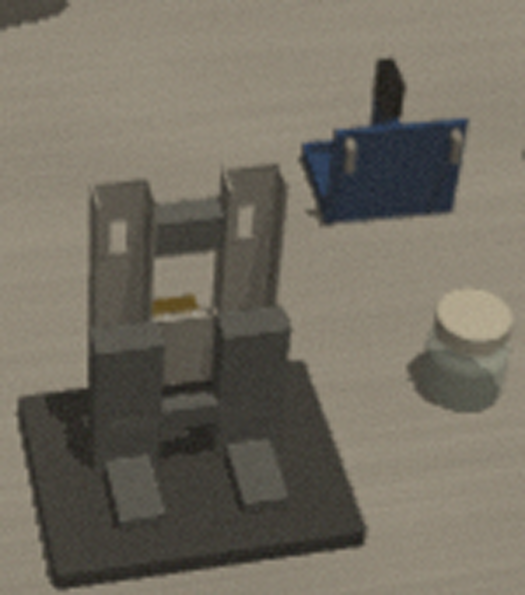

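Both rack slots show in the scene picture, at about (333,267) and (370,263). I'll look at the rack from the front with a tilted wrist camera, then at the bracket.

```bash
cat >> h.py <<'E'
def ori(yaw,tilt=0):
    a=np.radians(tilt); R=np.array([[0,np.cos(a),np.sin(a)],[1,0,0],[0,np.sin(a),-np.cos(a)]])
    return list(Ro.from_matrix(Ro.from_euler("z",yaw,degrees=True).as_matrix()@R).as_euler("xyz",degrees=True))
E
python3 - <<'E'
from station import *
from h import *
import pickle
for p,t in (([532,44,285],40),([425,255,130],0),([615,44,230],0)): print(solve_ik(p,ori(0,t)))
goto([532,44,285],ori(0,40)); wait(0.4)
o=get_obs();im=get_image("wrist");cv2.imwrite("pics/w1.png",im[:,:,::-1]);pickle.dump(o,open("w1.pkl","wb"));print(o["tcp_pos"],o["ee_rot"],o["t"])
E
```

```text
[ -4.45719421 -25.7879376  128.79815735   4.74265429  37.16977542
 -97.19958471]
[ 2.28444903e+01  3.21302206e+00  1.14496827e+02 -2.54444375e-14
  6.22901507e+01 -6.71555097e+01]
[-2.42666205e+00  1.14765526e+01  9.37056597e+01 -2.54444375e-14
  7.48177877e+01 -9.24266620e+01]
[532.04791413  43.83304425 284.96740332] [ 1.40005878e+02 -6.05269090e-04  8.99824587e+01] 3.7583
```

View pics/w1.png

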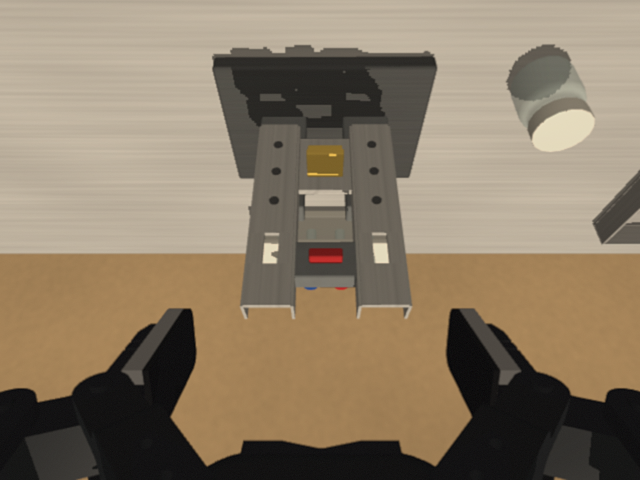

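The strips show clearly (upside down), with the slots at about (271,249) and (381,249), the red catch at (326,255), the pad at (325,160) and the strip tops at row ~310.

```bash
python3 - <<'E'
import cv2
a=cv2.imread("pics/w1.png")
cv2.imwrite("pics/w1a.png",cv2.resize(a[225:325,235:415],None,fx=4.4,fy=5.5,interpolation=0))
cv2.imwrite("pics/w1b.png",cv2.resize(a[110:210,235:415],None,fx=4.4,fy=5.5,interpolation=0))
E
```

```text
(no output)
```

View pics/w1a.png

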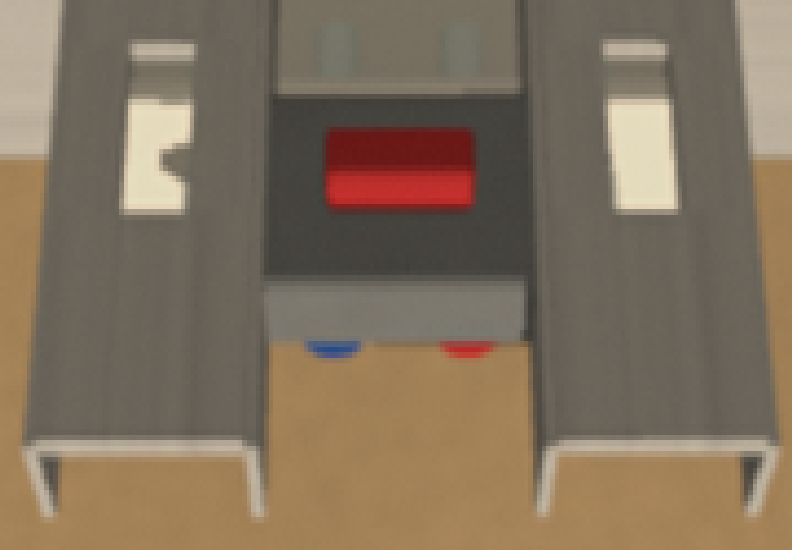

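View pics/w1b.png

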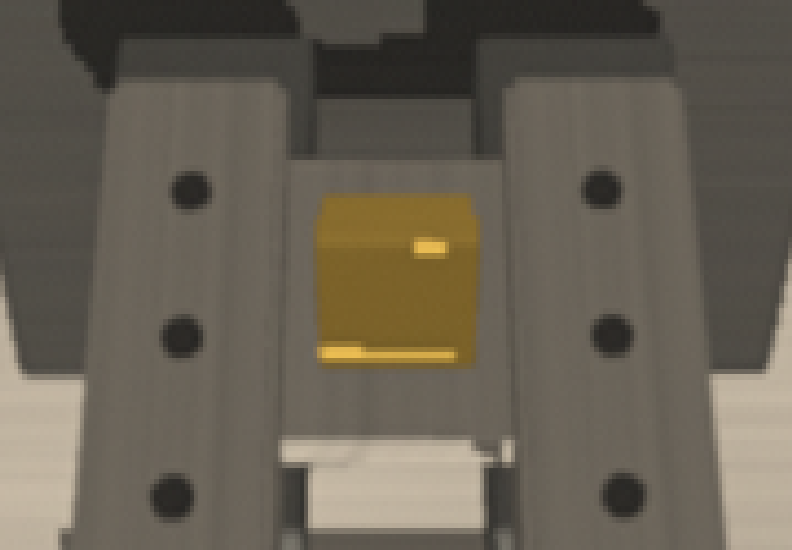

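```bash
cat > fit.py <<'E'
from station import *
from h import *
import pickle
from scipy.optimize import least_squares
o=pickle.load(open("w1.pkl","rb"));c=get_calibration("wrist")
cr=np.array([(130,38),(197,38),(120,214),(187,214),(601,38),(668,38),(613,214),(680,214),(24,438),(262,438),(540,438),(778,438)],float)
px=np.c_[235+cr[:,0]/4.4-.5,225+cr[:,1]/5.5-.5]
M=[]
for y in(-40,40):
    M+=[(0,y-5.5,0),(0,y+5.5,0),(0,y-5.5,26),(0,y+5.5,26)]
for y in(-40,40): M+=[(0,y-16,58),(0,y+16,58)]
M=np.array(M,float)
# order: image right=+y
def W(p): return Ro.from_euler("z",p[2],degrees=True).apply(M)+[p[0],p[1],p[3]]
def f(p): 
    r=(proj(c,W(p),o)-px); return r.ravel()
s=least_squares(f,[652,44,0,155]);print("wrist: x y yaw slotlow",s.x,"slotmid",s.x[3]+13);print(np.round(s.fun.reshape(-1,2),1).tolist())
# free-scale check: add camera pitch tweak
E
python3 fit.py; python3 - <<'E'
from station import *
from h import *
# scene/top cross-check of strip top and slots
import cv2
a=cv2.imread("pics/a_scene.png"); cv2.imwrite("pics/c3.png",cv2.resize(a[240:310,315:395],None,fx=9,fy=8.5,interpolation=0))
E
```

```text
wrist: x y yaw slotlow [ 6.51343871e+02  4.69170915e+01 -9.76918868e-03  1.71796956e+02] slotmid 184.79695598584266
[[-0.0, 0.6], [-0.4, 0.6], [-0.4, -0.8], [-0.1, -0.8], [0.4, 0.6], [-0.0, 0.6], [0.1, -0.8], [0.3, -0.8], [2.2, 0.2], [-4.2, 0.2], [4.2, 0.2], [-2.1, 0.2]]
```

View pics/c3.png

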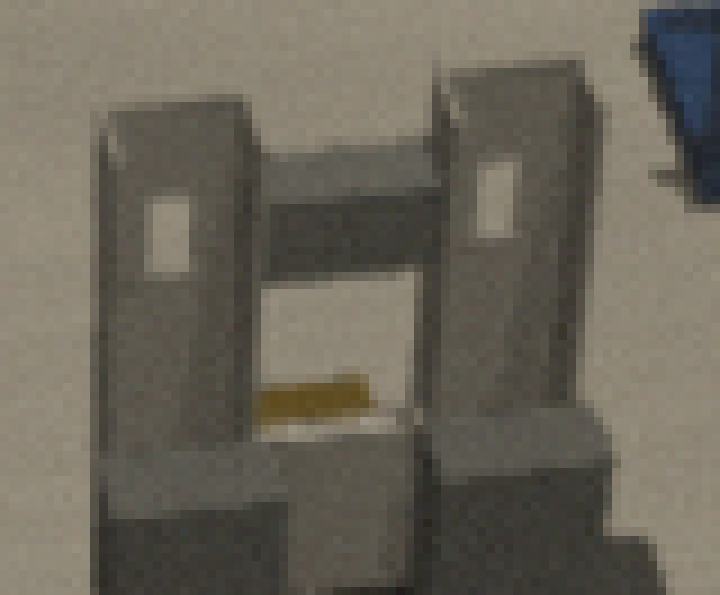

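```bash
sed -i 's/r=(proj(c,W(p),o)-px); return r.ravel()/r=(proj(c,W(p),o)-px); r[8:,0]=0; return r.ravel()/' fit.py; python3 fit.py; python3 - <<'E'
from station import *
from h import *
import pickle
goto([415,255,225],ori(0,0)); wait(0.4)
o=get_obs();im=get_image("wrist");cv2.imwrite("pics/w2.png",im[:,:,::-1]);pickle.dump(o,open("w2.pkl","wb"));print(o["tcp_pos"],o["ee_rot"],o["t"],o["wrist_force"])
E
```

```text
wrist: x y yaw slotlow [ 6.51826503e+02  4.69336019e+01 -9.50369201e-03  1.71536588e+02] slotmid 184.53658775865497
[[0.1, 0.7], [-0.4, 0.7], [-0.2, -0.8], [-0.0, -0.8], [0.4, 0.7], [-0.1, 0.7], [-0.0, -0.8], [0.2, -0.8], [0.0, 0.2], [0.0, 0.1], [0.0, 0.2], [0.0, 0.2]]
[415.21999197 254.4405474  225.24361751] [ 1.79964174e+02 -1.22506656e-02  8.99363806e+01] 5.1667 [-0.49805691 -0.29148036 -0.13889575]
```

View pics/w2.png

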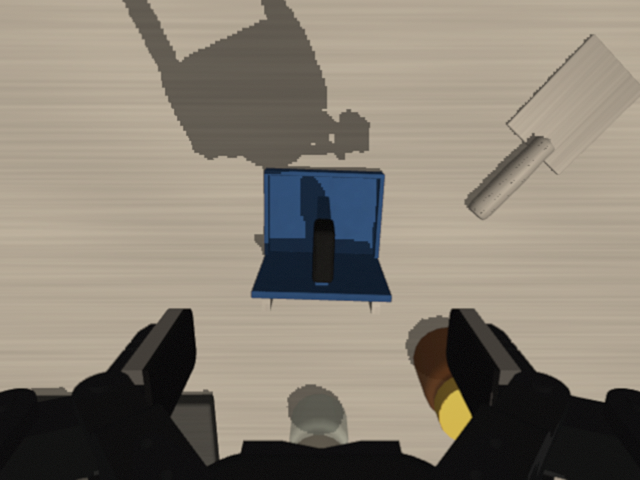

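The bracket fills roughly (250–392, 168–310), its grip is at (324,250), and its yaw is a degree or so off.

```bash
python3 - <<'E'
import cv2
a=cv2.imread("pics/w2.png")
cv2.imwrite("pics/w2a.png",cv2.resize(a[160:315,240:400],None,fx=4.8,fy=3.8,interpolation=0))
from station import *
from h import *
c=get_calibration("top"); print(pix2z(c,[[176,213]],85),pix2z(c,[[222,186]],70))
E
```

```text
[[572.62935082 371.96282469  85.        ]] [[644.36041352 250.86050815  70.        ]]
```

View pics/w2a.png

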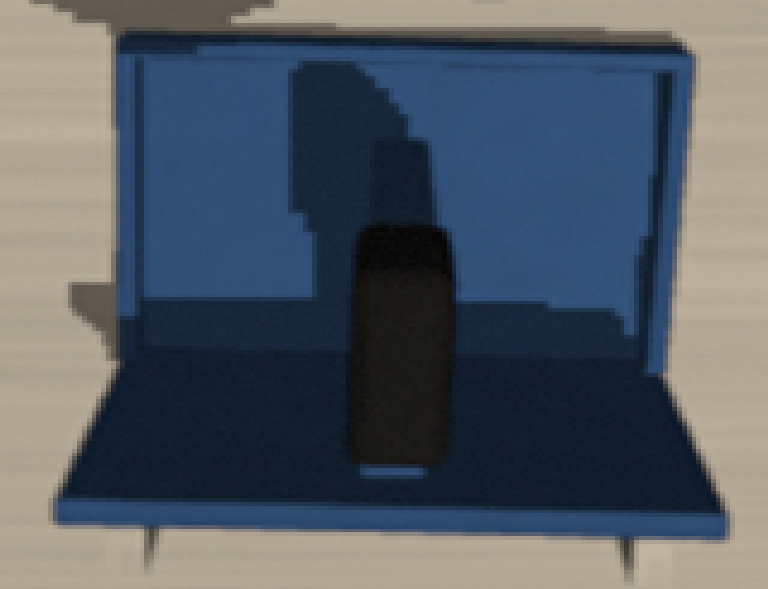

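```bash
python3 - <<'E'
from station import *
from h import *
import pickle
goto([435.8,255.7,150],ori(-1.6)); 
move_l([435.8,255.7,77],speed=90); wait(.1)
print(get_obs()["wrist_force"],get_obs()["tcp_pos"])
f0=get_obs()["wrist_force"]
grip(0,110); wait(.2)
o=get_obs();print(o["grip_width"],o["wrist_force"],o["t"])
p=o["tcp_pos"]
move_l([p[0],p[1],p[2]+60],speed=90);wait(.4)
o=get_obs();print(o["grip_width"],o["wrist_force"],o["moment"],o["tcp_pos"],o["ee_rot"],o["t"])
im=get_image("wrist");cv2.imwrite("pics/w3.png",im[:,:,::-1]);pickle.dump(o,open("w3.pkl","wb"))
E
```

```text
[-0.44037164  0.07563539 -0.04042002] [436.57780647 256.03700257  77.87923279]
12.507397210604182 [-1.36924193  0.84261707  2.6850896 ] 7.5417
12.786910774230032 [ 0.08293643 -0.12760847 -4.1800486 ] [-0.01653658  0.06922301  0.00865712] [435.77686444 255.77095751 136.90180999] [-1.79970020e+02  1.28921493e-02  8.84003015e+01] 8.7583
```

View pics/w3.png

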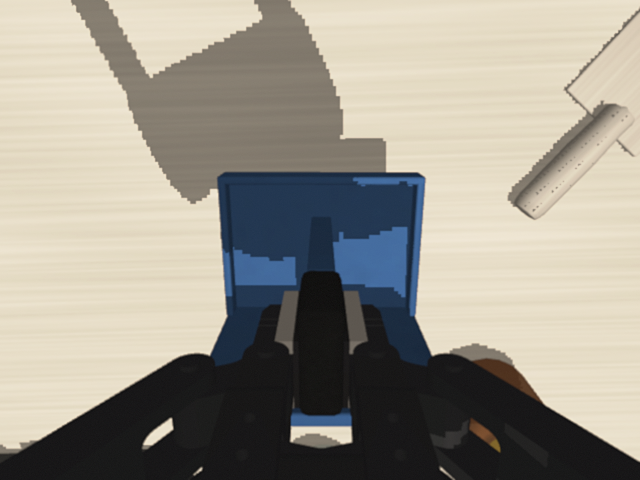

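The bracket is held (width 12.8, weight about 4.2 N). Next I'll check the slot height with the rack's base plate included in the fit, since its height is known.

```bash
python3 - <<'E'
import cv2
a=cv2.imread("pics/w1.png")
cv2.imwrite("pics/w1c.png",cv2.resize(a[40:100,200:450],None,fx=3.2,fy=8,interpolation=0))
E
```

```text
(no output)
```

View pics/w1c.png

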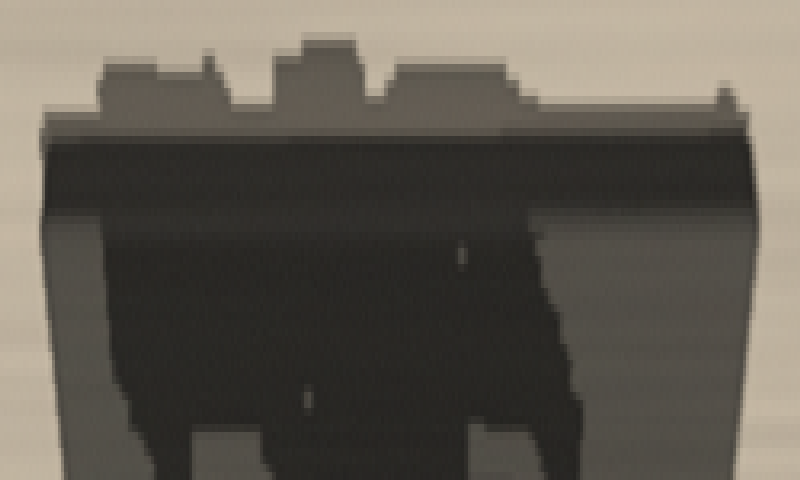

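```bash
cat > fit2.py <<'E'
exec(open("fit.py").read().split("# free-scale")[0])
B=np.array([(-30,-100,0),(-30,100,0),(-30,-100,18),(-30,100,18)],float)
bp=np.array([(46,138),(748,136),(43,212),(757,212)],float);bp=np.c_[200+bp[:,0]/3.2-.5,40+bp[:,1]/8-.5]
Q=np.array([(-16,-15,-64),(-16,15,-64)],float);qp=np.array([(317,243),(480,243)],float);qp=np.c_[235+qp[:,0]/4.4-.5,110+qp[:,1]/5.5-.5]
def g(p,fix=False):
    x,y,yaw,h,dx,dz,pit=p
    R=Ro.from_euler("z",yaw,degrees=True)
    X=np.r_[R.apply(M)+[x,y,h],R.apply(B)+[x,y,0],R.apply(Q)+[x,y,h]]
    cp=np.array(o["tcp_pos"])
    X=Ro.from_euler("y",pit,degrees=True).apply(X-cp)+cp+[0,0,dz]
    r=proj(c,X,o)-np.r_[px,bp,qp]; r[8:12,0]=0
    return r
for lam in (1e6,1.0):
    s=least_squares(lambda p:np.r_[g(p).ravel(),np.array([p[4],p[5]/1.5*(1 if lam<1e3 else 1e4),p[6]/.5*(1 if lam<1e3 else 1e4)])*.7],[652,47,0,170,0,0,0],loss="soft_l1")
    print(np.round(s.x,2),"mid",s.x[3]+13);print(np.round(g(s.x),1).tolist())
E
python3 fit2.py
```

```text
wrist: x y yaw slotlow [ 6.51414828e+02  4.69327464e+01 -1.09745371e-02  1.71612470e+02] slotmid 184.6124697652334
[[0.1, 0.7], [-0.4, 0.7], [-0.2, -0.8], [-0.0, -0.8], [0.4, 0.7], [-0.1, 0.7], [-0.0, -0.8], [0.2, -0.8], [0.0, 0.2], [0.0, 0.1], [0.0, 0.2], [0.0, 0.2]]
[ 6.5199e+02  4.6910e+01  2.0000e-02  1.7126e+02  0.0000e+00 -0.0000e+00
  0.0000e+00] mid 184.25971191279763
[[0.2, 0.7], [-0.3, 0.7], [-0.1, -0.8], [0.0, -0.8], [0.2, 0.7], [-0.3, 0.7], [-0.2, -0.9], [0.0, -0.9], [0.0, 0.0], [0.0, 0.0], [0.0, 0.0], [0.0, 0.0], [-0.1, -1.2], [1.7, -1.1], [-1.9, 2.1], [1.9, 2.0], [-0.5, 0.3], [0.1, 0.2]]
[ 6.5191e+02  4.6890e+01  2.0000e-02  1.7291e+02  0.0000e+00 -2.0500e+00
 -1.5000e-01] mid 185.90685447520795
[[0.2, 0.8], [-0.3, 0.8], [-0.1, -0.8], [0.0, -0.8], [0.2, 0.8], [-0.3, 0.7], [-0.2, -0.9], [-0.0, -0.9], [0.0, -0.0], [0.0, -0.1], [0.0, -0.1], [0.0, -0.1], [0.3, -1.8], [1.3, -1.6], [-1.5, 1.4], [1.4, 1.3], [-0.5, 0.5], [0.1, 0.5]]
```

```bash
python3 - <<'E'
from station import *
from h import *
import pickle
p=get_obs()["tcp_pos"]
move_l([436,255,192],speed=150)
move_l([560,46.9,189.3],ori(0),speed=160);wait(.5)
o=get_obs();print(o["tcp_pos"],o["ee_rot"],o["wrist_force"],o["moment"],o["t"])
pickle.dump(o,open("w4.pkl","wb"))
for n in("scene","wrist","top"):cv2.imwrite(f"pics/d_{n}.png",get_image(n)[:,:,::-1])
a=cv2.imread("pics/d_scene.png");cv2.imwrite("pics/d1.png",np.hstack([cv2.resize(a[190:340,300:420],None,fx=4,fy=4,interpolation=0),]))
a=cv2.imread("pics/d_top.png");cv2.imwrite("pics/d2.png",cv2.resize(a[140:240,240:360],None,fx=6,fy=6,interpolation=0))
E
```

```text
[559.97220951  46.987702   189.3219203 ] [ 1.79999195e+02 -1.39371845e-03  9.00097068e+01] [ 0.26746151 -0.53521696 -3.52258974] [-0.00201748  0.02355141 -0.00492226] 11.4917
```

View pics/d1.png

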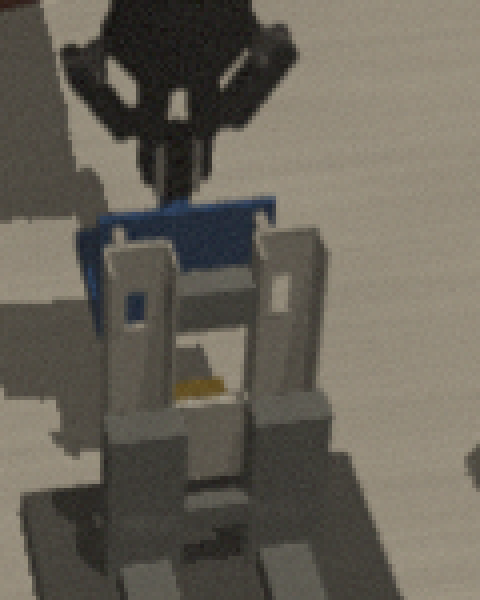

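View pics/d2.png

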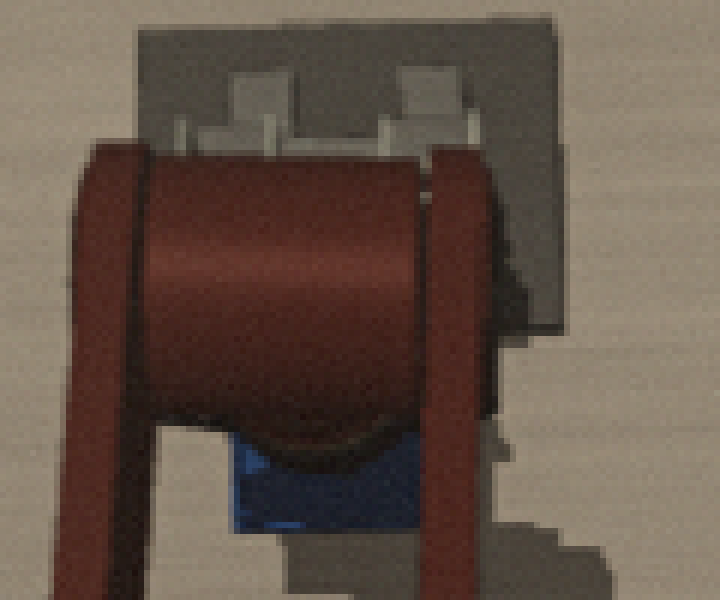

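View pics/d_wrist.png

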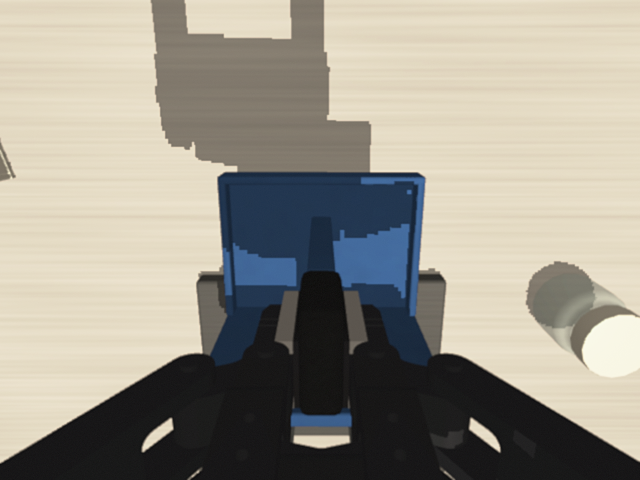

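Laterally the bracket is centred: the strip edges are at columns 197 and 445, the bracket at 219 and 425. Now I'll feel forward gently.

```bash
cat >> h.py <<'E'
def feel(S,axis,end,step,thr,F0,speed=25,log=True):
    """step along axis to end until |dF| on that axis > thr"""
    p=list(S.get_obs()["_cmd"]) if False else None
E
python3 - <<'E'
from station import *
from h import *
y,z=46.9,189.3
move_l([588,y,z],speed=60);wait(.3)
F0=np.mean([get_obs()["wrist_force"] for _ in range(1)],axis=0);M0=get_obs()["moment"];print("F0",F0,get_obs()["t"])
x=588
while x<609:
    x+=1; move_l([x,y,z],speed=20); wait(.04); o=get_obs(); d=o["wrist_force"]-F0
    print(x,np.round(o["tcp_pos"],1),np.round(d,1),np.round(o["moment"]-M0,2))
    if abs(d[0])>3 or np.linalg.norm(d)>5: break
print(get_obs()["t"])
E
```

```text
F0 [-1.05058297 -0.58083591 -3.64646969] 12.5583
589 [589.   46.9 189.4] [0.8 0.7 0.6] [0.   0.03 0.06]
590 [590.   46.9 189.3] [ 1.1  1.  -0.7] [0.   0.05 0.1 ]
591 [591.   46.9 189.3] [1.  1.2 0.4] [-0.    0.06  0.05]
592 [592.   46.9 189.3] [-0.3  0.5  0.1] [-0.07  0.03  0.08]
593 [593.   46.9 189.3] [0.9 0.1 0.4] [-0.01  0.04  0.05]
594 [594.   46.9 189.3] [ 1.1  1.  -0.4] [-0.01  0.07  0.09]
595 [595.   46.9 189.3] [ 0.7  0.5 -0.6] [-0.04  0.04  0.02]
596 [596.   46.9 189.3] [1.5 0.3 1. ] [-0.04  0.08  0.05]
597 [597.   46.9 189.3] [1.1 0.8 0.3] [-0.01  0.04  0.03]
598 [598.   46.9 189.3] [ 1.  -0.4  0.6] [-0.04  0.08 -0.03]
599 [599.   46.9 189.3] [ 0.5  0.2 -0.3] [0.   0.05 0.03]
600 [600.   46.9 189.3] [0.6 1.1 0.7] [-0.05  0.08  0.06]
601 [601.   46.9 189.3] [1.1 0.5 0.4] [-0.02  0.01  0.06]
602 [602.   46.9 189.3] [-0.   1.   0.6] [-0.07  0.07 -0.  ]
603 [603.   46.9 189.3] [1.1 0.2 0.3] [-0.02  0.01  0.04]
604 [603.9  46.9 189.2] [0.5 0.6 0.7] [-0.02  0.15  0.04]
605 [604.   46.9 189. ] [-2.9  0.8  2.3] [0.01 0.61 0.05]
606 [605.4  46.9 188.9] [-2.9  0.9 -0.1] [-0.05  0.75  0.12]
607 [606.5  46.9 188.9] [-4.2  0.1  1.1] [-0.07  0.91  0.07]
18.1
```

```bash
python3 - <<'E'
from station import *
from h import *
o=get_obs();print(o["tcp_pos"],o["wrist_force"],o["t"])
for n in("scene","wrist"):cv2.imwrite(f"pics/e_{n}.png",get_image(n)[:,:,::-1])
a=cv2.imread("pics/e_scene.png");cv2.imwrite("pics/e1.png",cv2.resize(a[230:320,310:410],None,fx=7,fy=6.5,interpolation=0))
E
```

```text
[606.53732662  46.92263387 188.89160186] [-5.2153555  -0.50505625 -2.57845743] 18.1
```

View pics/e1.png

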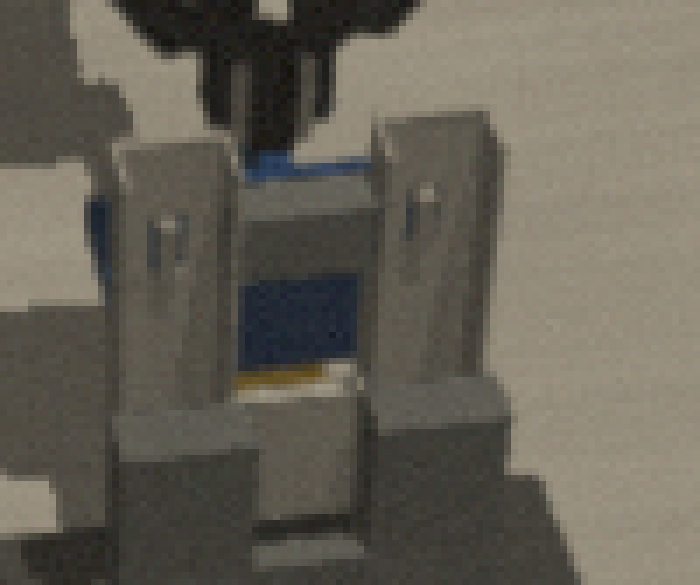

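View pics/e_wrist.png

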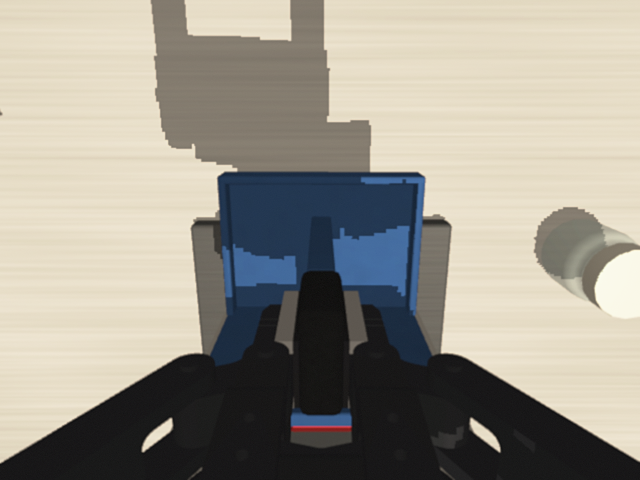

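The scene picture shows both claws in their slots, at crop positions (170,240) and (427,215). The wrist picture shows the red catch against the plate top at (321,429). So the contact is the catch, and I'll go on in.

```bash
python3 - <<'E'
from station import *
from h import *
y,z=46.9,189.3
F0=np.array([-.3,0,-3.5]);x=607
while x<615:
    x+=1; move_l([x,y,z],speed=25); o=get_obs(); d=o["wrist_force"]-F0
    print(x,np.round(o["tcp_pos"],1),np.round(d,1),np.round(o["moment"],2))
    if abs(d[0])>11 or abs(d[2])>8: break
print(get_obs()["t"])
E
```

```text
608 [607.5  47.  189. ] [-5.6  0.2 -1.1] [0.   0.93 0.03]
609 [608.4  46.9 189. ] [-5.1 -0.2  1.3] [0.06 0.97 0.03]
610 [609.3  46.9 189. ] [-5.6 -0.1  0.7] [-0.02  1.03  0.07]
611 [610.1  47.  189. ] [-6.3  0.4  1.1] [0.01 1.16 0.04]
612 [610.8  46.9 189. ] [-6.7 -0.2  2.6] [0.03 1.25 0.09]
613 [610.9  46.9 189. ] [-10.3  -0.6   3.4] [-0.04  1.57  0.16]
614 [610.9  46.8 189. ] [-11.8   0.2   5.2] [-0.06  1.91  0.24]
19.95
```

Seated: x stops hard at 610.9 while the force climbs, so the back is on the strips. Easing off and pressing down.

```bash
python3 - <<'E'
from station import *
from h import *
y,z=46.9,189.3
F0=np.array([-.3,0,-3.5])
move_l([611.8,y,z],speed=25)
while z>170:
    z-=1; move_l([611.8,y,z],speed=25); o=get_obs(); d=o["wrist_force"]-F0
    print(round(z,1),np.round(o["tcp_pos"],1),np.round(d,1),np.round(o["moment"],2))
    if d[2]>22 or abs(d[0])>20: print("STOP");break
    if z<180 and d[0]>-2: print("released?");break
print(get_obs()["t"])
cv2.imwrite("pics/f_wrist.png",get_image("wrist")[:,:,::-1]);cv2.imwrite("pics/f_scene.png",get_image("scene")[:,:,::-1])
a=cv2.imread("pics/f_wrist.png");b=cv2.imread("pics/f_scene.png")
cv2.imwrite("pics/f1.png",np.hstack([cv2.resize(a[390:450,270:370],(400,500),interpolation=0),cv2.resize(b[230:320,310:410],(400,500),interpolation=0)]))
E
```

```text
188.3 [610.8  46.9 188.1] [-7.2  0.1  2.5] [-0.06  1.16  0.05]
187.3 [610.8  46.9 187.2] [-7.1  0.9  2.4] [0.04 1.14 0.06]
186.3 [610.8  47.  186.2] [-6.5  0.4  2.5] [-0.    1.18  0.04]
185.3 [610.8  47.  185.3] [-6.9  0.9  3.2] [0.02 1.18 0.09]
184.3 [610.8  47.  184.7] [-7.3 -0.1  4.4] [0.06 1.31 0.14]
183.3 [610.8  47.  184.3] [-9.7 -0.3  5.4] [0.01 1.46 0.1 ]
182.3 [610.8  47.  183.7] [-9.4 -0.5  7.4] [0.01 1.51 0.15]
181.3 [610.8  47.  183. ] [-10.6   0.    8.6] [0.01 1.62 0.09]
180.3 [610.8  47.  182.1] [-10.6   0.3   9. ] [0.01 1.62 0.15]
179.3 [610.8  47.  181.3] [-10.2  -0.7   9.3] [-0.01  1.78  0.08]
178.3 [610.8  47.  180.4] [-11.2  -0.3   9.6] [-0.03  1.7   0.16]
177.3 [610.9  47.  179.6] [-10.8   0.1  10.2] [-0.04  1.84  0.09]
176.3 [610.9  46.9 178.7] [-11.1   0.   10.8] [-0.06  1.84  0.17]
175.3 [610.9  47.  177.8] [-12.    0.8  11.3] [-0.05  1.87  0.1 ]
174.3 [610.9  47.  176.9] [-12.1  -0.4  13. ] [-0.02  1.87  0.1 ]
173.3 [611.   46.9 175.7] [-11.   -0.1  10.8] [0.   1.84 0.31]
172.3 [611.   46.9 175. ] [-10.9  -0.7  11.6] [-0.02  1.93  0.29]
171.3 [611.   46.9 174.1] [-12.3   0.6  11.8] [-0.04  1.96  0.27]
170.3 [611.   46.9 173.2] [-12.3   0.2  12.7] [-0.    1.96  0.26]
169.3 [611.   46.9 172.6] [-12.9  -0.5  14.1] [-0.03  2.    0.26]
25.2
```

View pics/f1.png

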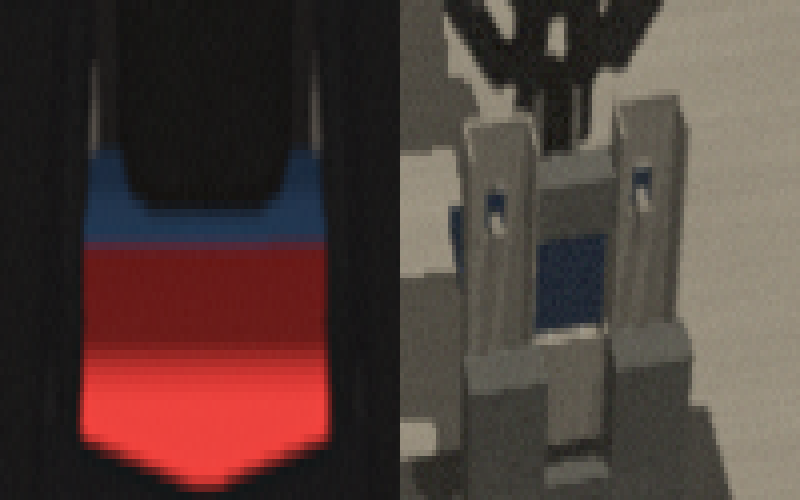

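The catch now covers much of the plate-top band that was visible before: red begins at row 419, where blue used to run to row 426. With the force dip at z≈175.7, that suggests it snapped. I'll test by easing up gently.

```bash
python3 - <<'E'
from station import *
from h import *
z=169.3
F0=np.array([-.3,0,-3.5])
move_l([611,46.9,z],speed=25)
while z<184:
    z+=1; move_l([611,46.9,z],speed=25); o=get_obs(); d=o["wrist_force"]-F0
    print(round(z,1),np.round(o["tcp_pos"],1),np.round(d,1),np.round(o["moment"],2))
    if d[2]<-6: print("HELD");break
print(get_obs()["t"])
cv2.imwrite("pics/g_wrist.png",get_image("wrist")[:,:,::-1]);cv2.imwrite("pics/g_scene.png",get_image("scene")[:,:,::-1])
a=cv2.imread("pics/g_wrist.png");b=cv2.imread("pics/g_scene.png")
cv2.imwrite("pics/g1.png",np.hstack([cv2.resize(a[390:450,270:370],(400,500),interpolation=0),cv2.resize(b[230:320,310:410],(400,500),interpolation=0)]))
E
```

```text
170.3 [611.   46.9 172.9] [-9.6  0.6  9.9] [-0.02  1.6   0.23]
171.3 [611.   47.  173.5] [-8.2  0.6  9.2] [0.02 1.43 0.33]
172.3 [611.   46.9 174.3] [-7.5 -0.2  8.1] [-0.05  1.37  0.28]
173.3 [611.   47.  175.2] [-8.7  0.1  7.8] [-0.11  1.38  0.2 ]
174.3 [611.   46.9 175.7] [-6.6 -0.2  5.5] [0.06 1.25 0.28]
175.3 [611.   47.  175.8] [-5.7  0.7  3.3] [0.04 0.99 0.23]
176.3 [611.   47.  175.8] [-3.3 -0.4 -1.5] [0.   0.65 0.27]
177.3 [611.   46.9 175.9] [ 0.6  1.3 -9.4] [0.03 0.16 0.25]
HELD
27.55
```

View pics/g1.png

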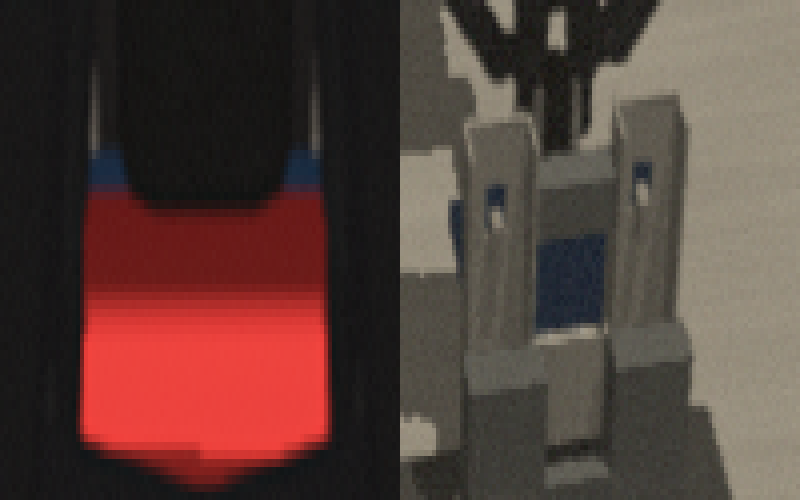

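Locked: z stays at 175.8 under a 9 N upward pull and the catch lies over the plate. Releasing and retreating straight up.

```bash
python3 - <<'E'
from station import *
from h import *
move_l([611,46.9,176],speed=25)
grip(60); wait(.1)
move_l([609,46.9,290],speed=100)
goto([500,46.9,300],ori(0,40)); wait(.4)
o=get_obs();print(o["tcp_pos"],o["wrist_force"],o["grip_width"],o["t"])
for n in("wrist","scene"):cv2.imwrite(f"pics/i_{n}.png",get_image(n)[:,:,::-1])
b=cv2.imread("pics/i_scene.png");cv2.imwrite("pics/i1.png",cv2.resize(b[200:380,290:450],None,fx=3.3,fy=3.3,interpolation=2))
E
```

```text
[500.66503242  46.82933841 300.1280647 ] [-0.48673188  1.11777982 -0.35867393] 59.92573560143737 30.9917
```

View pics/i_wrist.png

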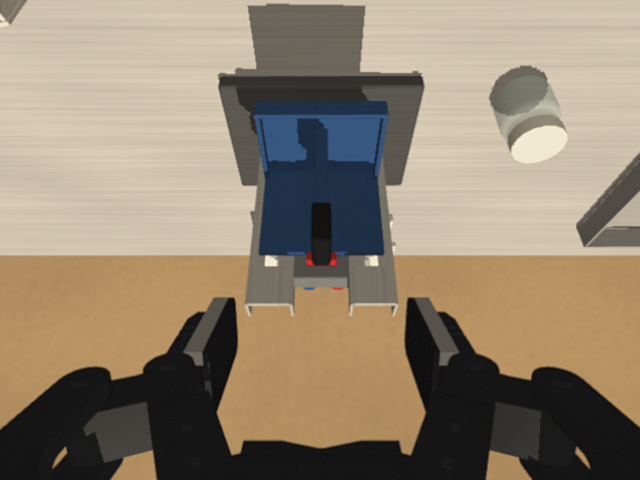

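View pics/i_scene.png

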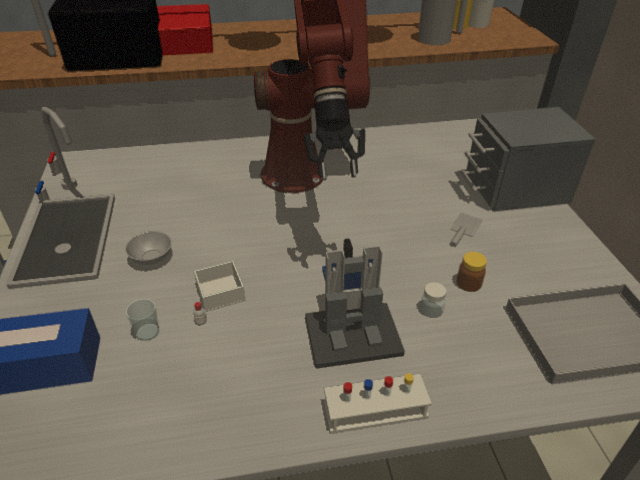

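The bracket hangs square and low on the rack with the red catch over its top edge at (321,258). The bystanders are where they were at the start.

```bash
python3 - <<'E'
from station import *
wait(.3);sign_off()
E
```

```text
the job is handed in; nothing more can be done
```

The bracket is on the rack with both claws hooked in and the red catch locked over its top edge. I handed the job in at about 31 s of the 61 s allowed.

- **Finding the slots:** The wrist camera put the slots' middle at about 185 mm. I gripped the bracket by its handle and felt forward in 1 mm steps. The claws went in on the first try, and the only resistance on the way in was the catch spring.
- **Forces:** Horizontal force peaked at about 13 N. Pressing down peaked at about 14 N beyond the weight.
- **Lock check:** The catch snapped at a tool height of about 175.8 mm. When I eased off, the bracket stopped at that height and held against an upward pull of about 9 N. I then let go and backed away.
- **Last pictures:** The bracket is square on the rack with the catch over its top edge, and the arm is clear of it. By eye, the other items are where they stood in the first picture.
- **One mismatch:** The downward travel to the snap was about 13 mm, as expected, but I pressed on about 3 mm past it before stopping. That is close to the claws' hard stop, but the force showed no sharp rise.

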